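# Refill the spring-lift memo dispenser

## Task

Refill the spring-loaded memo dispenser with the two spare pads from the desk: lay them flat on the pile, card backing down and square in the guides, and push the pile down until both sprung catches have snapped shut over the uppermost pad, so that all three pads are held in it. Leave the mug, the pocket hard drive and the calculator where they are.

Things in the scene. Friction and masses are not known exactly. Their poses are not given: they have to be found in the camera images.
- dispenser: Grey desk dispenser for memo pads, fixed to the desk. Base 140 x 104 mm (x, y), 8 mm high; four L-shaped corner guides to 98 mm height, with flared tips to 109 mm, bound a well 99 x 65 mm. Origin: centre of the underside, z up, x along the pads' long side. Its long (y) sides are open between the guides (|x| < 33 mm) above 49 mm height, for fingers holding a pad by its long sides.
- pad_rest (a point): Point on the well's axis, 88 mm over the desk: a pad laid in from above comes to rest on the catches' ramps with its underside about here (its top at about 108 mm). Axes as the dispenser's.
- under_catches (a point): Point on the well's axis, 77 mm over the desk, level with the flat undersides of the catches: the top of the uppermost held pad lies here. To get a pad there, push it down at its middle until its top is 3 to 4 mm lower than this point, then let go; the catches spring shut over it. Takes up to about 20 N.
- lift_plate (a joint): Spring-loaded plate on which the pile stands; slide in m, grows downward. 0 = one pad held under the catches, 0.020 = two pads, 0.040 = three pads; ends of travel -0.002 and 0.046. The spring pushes up with about 3 N at 0 and 9 N at 0.040.
- catch_front (a joint): Sprung steel catch, 22 mm wide, in the middle of the dispenser's -x end; its nose overhangs the well to about 44 mm from the axis, with a steep ramp on top (to 91 mm height). Hinge in rad: 0 = closed, about 0.12 when a pad pushes it aside.
- catch_rear (a joint): The same at the dispenser's +x end.
- pad_loaded: White memo pad 96 x 62 x 20 mm already in the dispenser. Origin: centre of the underside (the thin brown card backing); x along the 96 mm side, z up.
- pad_a: Loose spare memo pad, white, 96 x 62 x 20 mm, about 90 g, lying flat on the desk, card backing down. Origin: centre of the underside; x along the 96 mm side, z up. The 62 mm width (y) can be grasped.
- pad_b: The other spare memo pad, the same in every way. Either may go in first.
- mug: Green and white mug, 78 mm across, 116 mm with its handle, 101 mm high. Origin: centre of the underside. Bystander.
- drive: Dark grey pocket hard drive 108 x 76 x 14 mm lying flat. Origin: centre of the underside, x along its length. Bystander.
- calculator: Grey calculator 140 x 80 x 17 mm lying flat. Origin: centre of the underside. Bystander.
Not all that is in view belongs to the job. What is shaped like the pad_a but purple is not meant.

How it is judged:
By the outcome, as a careful person would: the job done as asked, in the order asked, and still so for the second after the job is handed in, with the robot touching nothing.
It also fails if it takes over 72 s, if anything falls off the work surface, if the arm or the gripper's body presses on something with over 40 N, if the wrist force passes 120 N, or if a joint passes its speed limit or range.

## Robot

A 7-joint arm with a two-finger parallel gripper is mounted at the origin on the work surface; the furniture and walls round the work are solid. World frame = base frame: x ahead of the robot, y to its left, z up, the work surface at z = 0. Lengths are in m, angles in rad, forces in N, time in s.
With the tool pointing down it reaches from about 0.375 to 0.925 m from the base axis. Payload 3.1 kg.
Tool frame: the origin (TCP) lies midway between the tips of the shut fingers; the grasp point (between the pads) lies 19 mm behind it; z points along the fingers, y is the line along which they close (so a half turn about z gives the same grasp; the last joint's range is limited). The gripper opens to 85 mm and grips with 20 to 120 N. Pads are 22 mm wide; open, the fingers measure 114 mm over their backs; the gripper's body (76 mm by 85 mm) begins 54 mm behind the grasp point. The pads swing forward as they close: fully open they stand 13 mm farther back than shut.
Start: joints at [1.068, 0.383, 0.044, 1.598, -0.018, 1.161, -0.05], TCP at [0.256, -0.597, 0.231] pointing down, gripper open.
Joint ranges: [-2.61, 2.61], [-0.41, 2.15], [-1.48, 1.57], [0, 2.5], [-1.57, 4.71], [0.05, 1.97], [-2.85, 2.85]. Speed limits (rad/s): [2.79, 2.79, 3.14, 3.14, 3.14, 3.14, 3.14].

## Interface

Orientations are given as a unit quaternion [x, y, z, w].
In Python, from station import sensors, read_camera, calibration, ticket gives the robot as it stands. The module is installed in compiled form; this text tells all that it offers.
- The arm moves only by the tool drive_tool, never from a script. Its argument "moves" is a list of rows, each an object with "angular": the turn, a rotation vector about the tool's x, y, z in rad, a list of three; "slide": the shift along the tool's x, y, z in cm, a list of three; "claw": the finger opening in cm, from 0 to 8.54. A call has 1 to 20 rows; each row is the pose to reach, as a shift and turn from the pose commanded when the call began, along the tool's axes at that moment; what a row does not reach only later rows make up. A row lasts 1/12 s, in which the tool goes at most 41.7 mm and 7.16 degrees, less where a joint would pass 70% of its speed; a pose out of reach is approached as far as the arm can. A call with a gripper value outside its range is refused whole. The fingers move at their own pace and stop on an object; the grip force is fixed at half the most. Time passes only in rows, so rows that repeat a pose let the fingers close. It gives the time, the measured TCP pose, the force, the opening and the grip force at its end, in the units of the state.
- sensors.get_state(): the state, without advancing time (a new reading comes with each control period).
- read_camera(name): name is "scene" or "top" or "wrist"; returns the picture (420x560x3 uint8, red, green, blue); there is no depth.
- calibration(name): a dict with "camera_matrix" (3x3 intrinsics, pixels), "k1" (the pictures are not rectified: a ray, as slopes to the right and down, at radius r is drawn at 1 + k1 r^2 times it, then the intrinsics apply), "cam_to_world" (4x4, takes a point from camera to world coordinates). Camera axes: x right, y down, z forward; pixel columns grow to the right and rows downward; lengths in m; the calibration is good to about 2 mm. A picture is of the moment at which its call begins: read the wrist's pose just before it. calibration takes no time and is no camera call; for the wrist camera it gives the pose at the moment of the call.
- ticket.close_job(): hands the job in; it is judged then, once.
The state is a dict: "clock": time; "joint_positions": joint angles; "qd": joint speeds; "tau": joint torques, N m; "ee_pos": TCP position; "orientation": TCP orientation; "ft_force": force on the tool from outside, world axes, zero at the start; "moment": the same for the moment, N m; "opening": finger opening in m; "grip_force": force on a finger pad.
Only numpy, scipy, OpenCV 4.12 (cv2) and the standard library are available. Lean on these libraries where they do the work, as an engineer would, in place of code of your own. Each camera call takes 0.05 s, during which the arm holds its last target. There are 200 camera calls.

## Working session

There is one attempt and no reset: what is moved stays moved. The work goes in short steps, Python scripts to look and compute and a tool call to move; the robot and the scene stay as the last step left them, time stands still between calls to the robot, and variables do not carry over. Pictures are saved under pics/ and viewed, at most 10 in all, crops included, and the job is handed in when it is done.

Besides the shell and the picture viewer there is one more tool, called after "Emit:" as name(argument=value, ...) on one line, values as JSON. drive_tool: Moves the arm, as the interface text tells. Its arguments: {"type":"object","properties":{"moves":{"type":"array"}},"required":["moves"]}

```bash
mkdir -p pics; cat > h.py <<'E'
import numpy as np, cv2
from station import sensors, read_camera, calibration, ticket
def ray(c,uv):
    K=c["camera_matrix"];K=np.array(K);d=np.array([(uv[0]-K[0,2])/K[0,0],(uv[1]-K[1,2])/K[1,1]])
    s=d.copy()
    for _ in range(30): s=d/(1+c["k1"]*(s@s))
    T=np.array(c["cam_to_world"]);return T[:3,3],T[:3,:3]@np.r_[s,1]
def at_z(c,uv,z):
    o,d=ray(c,uv);return o+d*(z-o[2])/d[2]
def proj(c,p):
    T=np.linalg.inv(np.array(c["cam_to_world"]));q=T[:3,:3]@np.array(p)+T[:3,3];s=q[:2]/q[2]
    s=s*(1+c["k1"]*(s@s));K=np.array(c["camera_matrix"]);return K[:2,:2]@s+K[:2,2]
E
python3 - <<'E'
from h import *
for n in("top","scene"):
    im=read_camera(n);cv2.imwrite(f"pics/{n}0.png",im[:,:,::-1]);c=calibration(n);print(n,c)
print(sensors.get_state())
a=cv2.imread("pics/top0.png");cv2.imwrite("pics/top0b.png",cv2.resize(a,(800,600),interpolation=cv2.INTER_CUBIC))
E
```

```text
top {'camera_matrix': array([[411.04560551,   0.        , 275.27875724],
       [  0.        , 411.04560551, 214.15497542],
       [  0.        ,   0.        ,   1.        ]]), 'k1': -0.04282676252820113, 'cam_to_world': array([[-0.02107062, -0.99006564,  0.13901819,  0.36233125],
       [-0.9995858 ,  0.01813559, -0.02234574,  0.23130745],
       [ 0.01960257, -0.13943144, -0.99003768,  1.05675806],
       [ 0.        ,  0.        ,  0.        ,  1.        ]])}
scene {'camera_matrix': array([[497.43148329,   0.        , 280.15228921],
       [  0.        , 497.43148329, 212.30886874],
       [  0.        ,   0.        ,   1.        ]]), 'k1': 0.002400926832159045, 'cam_to_world': array([[-0.30492144,  0.73033516, -0.61125566,  1.15756531],
       [ 0.95227019,  0.24343899, -0.18417097,  0.40332641],
       [ 0.01429692, -0.63823822, -0.76970616,  0.88207426],
       [ 0.        ,  0.        ,  0.        ,  1.        ]])}
{'clock': 0.1, 'joint_positions': array([ 1.06824596,  0.38377224,  0.04383264,  1.59944194, -0.01786716,
        1.16118666, -0.04990369]), 'qd': array([ 1.61175893e-03, -1.00039197e-04, -1.53872339e-04, -4.38523478e-03,
        8.42257602e-05,  1.30070473e-04, -8.06980355e-04]), 'tau': array([ 2.77873078e-03, -4.34726000e+01,  1.02957990e+00, -2.50453091e+01,
        1.09065272e-02,  5.39060406e-03, -1.19533388e-05]), 'ee_pos': array([ 0.25561466, -0.59669034,  0.22998886]), 'orientation': array([ 9.79581917e-01,  2.01041810e-01, -3.18797385e-04, -1.16522487e-03]), 'ft_force': array([-0.13680144, -0.168521  ,  0.35582389]), 'moment': array([ 5.20292258e-06, -8.26108965e-03, -1.25910646e-02]), 'grip_force': 0.0, 'opening': 0.08534025052486385}
```

View pics/top0b.png

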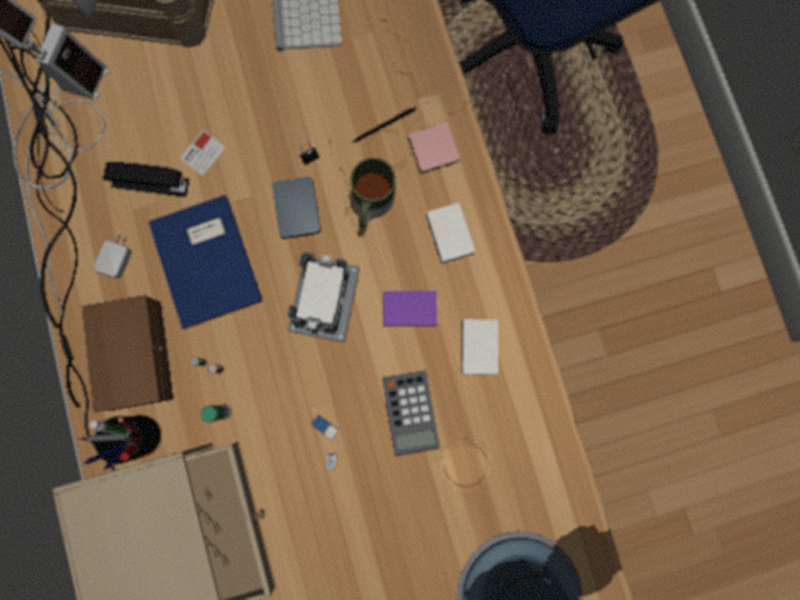

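View pics/scene0.png

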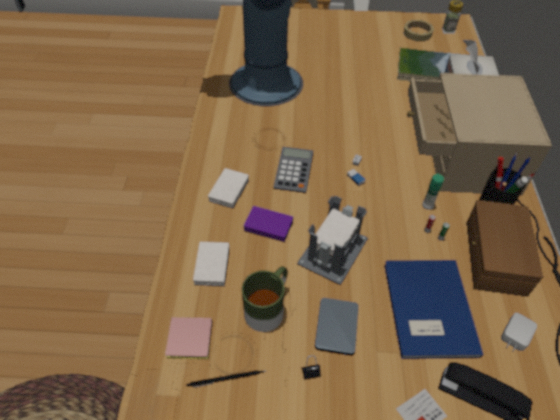

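The white blocks at about (450,232) and (480,347) in the enlarged top view fit pad_a and pad_b. The block at (410,308) is purple, and (434,147) is a pink sheet, so neither is meant. The dispenser with its loaded pad is at (322,296). Next I'll measure the pads and confirm them in a crop.

```bash
cat > seg.py <<'E'
from h import *
def tops(n,f,seeds,z):
    im=cv2.imread(f);c=calibration(n);hsv=cv2.cvtColor(im,cv2.COLOR_BGR2HSV)
    big=cv2.resize(im,None,fx=4,fy=4,interpolation=cv2.INTER_CUBIC);hb=cv2.cvtColor(big,cv2.COLOR_BGR2HSV)
    for s,zz in zip(seeds,z):
        x,y=s;v=hb[4*y+2,4*x+2];
        m=((hb[...,1]<75)&(hb[...,2]>0.72*v[2])).astype(np.uint8)
        _,lab=cv2.connectedComponents(m);k=(lab==lab[4*y+2,4*x+2]).astype(np.uint8)
        cs,_=cv2.findContours(k,cv2.RETR_EXTERNAL,cv2.CHAIN_APPROX_NONE);q=max(cs,key=cv2.contourArea)[:,0]
        w=np.array([at_z(c,((p[0]+.5)/4-.5,(p[1]+.5)/4-.5),zz)[:2] for p in q])
        r=cv2.minAreaRect((w*1000).astype(np.float32));b=cv2.boxPoints(r)
        e=b[1]-b[0],b[2]-b[1];l=max(e,key=np.linalg.norm);print(n,s,v,"c",np.round(r[0],1),"size",np.round(r[1],1),"long-axis deg",round(np.degrees(np.arctan2(l[1],l[0]))%180,1),"area",cv2.contourArea((w*1000).astype(np.float32)))
E
python3 - <<'E'
from seg import *
tops("top","pics/top0.png",[(315,162),(336,243),(224,204)],[.02,.02,.077])
tops("scene","pics/scene0.png",[(211,262),(229,186),(338,230)],[.02,.02,.077])
a=cv2.imread("pics/top0.png")[130:280,190:360];b=cv2.imread("pics/scene0.png")[150:300,180:380]
cv2.imwrite("pics/crop1.png",np.vstack([cv2.resize(a,(340,300),interpolation=2),cv2.resize(b,(400,300),interpolation=2)[:, :340]]) if 0 else np.hstack([cv2.resize(a,(397,350),interpolation=2),cv2.resize(b,(400,300),interpolation=2)[:300].copy() if 0 else cv2.resize(b,(400,350),interpolation=2)]))
E
```

```text
top (315, 162) [ 19  15 192] c [643.2 100.7] size [100.9  65.9] long-axis deg 16.0 area 6175.554515317315
top (336, 243) [ 15  11 190] c [433.   56.1] size [ 66.9 100.4] long-axis deg 176.7 area 6256.62282637367
top (224, 204) [ 18  13 192] c [526.5 333.1] size [64.4 96.8] long-axis deg 168.6 area 5727.8959707734175
scene (211, 262) [ 14  15 183] c [643.1 100.8] size [101.1  66.2] long-axis deg 15.5 area 6320.023212280823
scene (229, 186) [ 18  14 181] c [433.1  55.9] size [ 67.6 103.7] long-axis deg 177.3 area 6393.121484894684
scene (338, 230) [ 18  14 181] c [525.8 332.5] size [ 65.8 103.3] long-axis deg 167.6 area 5649.014112535864
```

View pics/crop1.png

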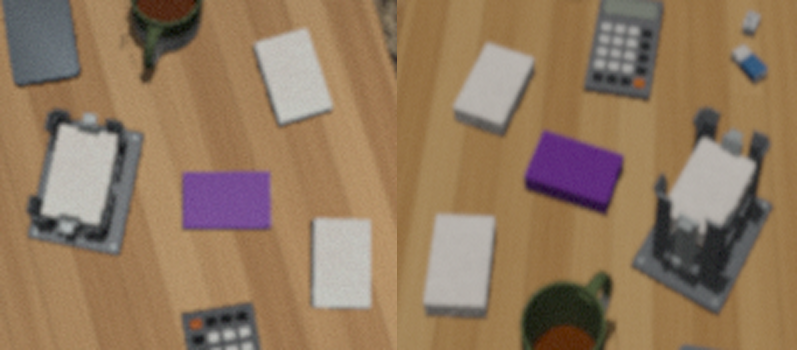

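Both white 96 x 62 pads are confirmed, and the two cameras agree within 1 mm:

| Item | Centre x, y (mm) | Long axis (deg) |
|---|---|---|
| Far pad | 643, 101 | 15.8 |
| Near pad | 433, 56 | 177 |
| Loaded pad | 526, 333 | about 168 |

The far pad goes first. I'll work out the move, and fit the dispenser's angle from its base plate.

```bash
cat > go.py <<'E'
import sys
from h import *
from scipy.spatial.transform import Rotation as R
def go(x,y,z,yawdeg):
    s=sensors.get_state();Rn=R.from_quat(s["orientation"]);p=np.array(s["ee_pos"])
    Rt=R.from_euler("z",yawdeg,degrees=True)*R.from_euler("x",180,degrees=True)
    print("t",s["clock"],"pos",np.round(p*1e3,1),"yaw",round(np.degrees(np.arctan2(*Rn.as_matrix()[1::-1,0])),2),"F",np.round(s["ft_force"],1),"open",round(s["opening"]*1e3,1),"q",np.round(s["joint_positions"],2))
    print("slide cm",np.round(Rn.inv().apply(np.array([x,y,z])-p)*100,2),"ang",np.round((Rn.inv()*Rt).as_rotvec(),3))
if __name__=="__main__": go(*map(float,sys.argv[1:]))
E
python3 go.py .643 .1007 .15 15.8
python3 - <<'E'
from h import *
im=cv2.imread("pics/top0.png");c=calibration("top")
th=np.radians(168.3)
# draw predicted base outline & pad for check
from scipy.optimize import minimize
g=cv2.GaussianBlur(cv2.cvtColor(im,cv2.COLOR_BGR2HSV)[...,1].astype(np.float32),(0,0),0.7)
def prof(v,sgn,d):  # mean saturation outside-inside along base edges
    x,y,t=v;Rm=np.array([[np.cos(t),-np.sin(t)],[np.sin(t),np.cos(t)]]);S=0
    for ax in(0,1):
        for s in(-1,1):
            L=(52,70)[ax];h=(70,52)[ax]
            for u in np.linspace(-.85*L,.85*L,25):
                q=[]
                for dd in(2.5,-2.5):
                    l=np.zeros(2);l[ax]=s*(h+dd);l[1-ax]=u
                    w=Rm@l/1000+[x,y];q.append(cv2.getRectSubPix(g,(1,1),tuple(map(float,proj(c,[*w,.008]))))[0,0])
                S+=max(-20,min(60,q[0]-q[1]))
    return -S
best=min(((prof((.526+a/1e3,.333+b/1e3,th+np.radians(d)),0,0),a,b,d) for a in range(-6,7) for b in range(-6,7) for d in np.arange(-3,3.1,.5)))
print(best)
r=minimize(lambda v:prof((.526+v[0]/1e3,.333+v[1]/1e3,th+np.radians(v[2])),0,0),best[1:],method="Nelder-Mead");print(r.x,r.fun)
E
```

```text
t 0.1 pos [ 255.6 -596.7  230. ] yaw 23.2 F [-0.1 -0.2  0.4] open 85.3 q [ 1.07  0.38  0.04  1.6  -0.02  1.16 -0.05]
slide cm [ 63.08 -48.82   8.11] ang [-0.002  0.     0.129]
(np.float32(-4994.7734), 0, 0, np.float64(-0.5))
[-0.09116221  0.47085777 -1.12290773] -5001.765625
```

Emit:
drive_tool(moves=[{"slide":[63.1,-48.8,3.0],"angular":[0,0,0.129],"claw":8.5},{"slide":[63.1,-48.8,3.0],"angular":[0,0,0.129],"claw":8.5},{"slide":[63.1,-48.8,3.0],"angular":[0,0,0.129],"claw":8.5},{"slide":[63.1,-48.8,3.0],"angular":[0,0,0.129],"claw":8.5},{"slide":[63.1,-48.8,3.0],"angular":[0,0,0.129],"claw":8.5},{"slide":[63.1,-48.8,3.0],"angular":[0,0,0.129],"claw":8.5},{"slide":[63.1,-48.8,3.0],"angular":[0,0,0.129],"claw":8.5},{"slide":[63.1,-48.8,3.0],"angular":[0,0,0.129],"claw":8.5},{"slide":[63.1,-48.8,3.0],"angular":[0,0,0.129],"claw":8.5},{"slide":[63.1,-48.8,3.0],"angular":[0,0,0.129],"claw":8.5},{"slide":[63.1,-48.8,3.0],"angular":[0,0,0.129],"claw":8.5},{"slide":[63.1,-48.8,3.0],"angular":[0,0,0.129],"claw":8.5},{"slide":[63.1,-48.8,3.0],"angular":[0,0,0.129],"claw":8.5},{"slide":[63.1,-48.8,3.0],"angular":[0,0,0.129],"claw":8.5},{"slide":[63.1,-48.8,3.0],"angular":[0,0,0.129],"claw":8.5},{"slide":[63.1,-48.8,3.0],"angular":[0,0,0.129],"claw":8.5},{"slide":[63.1,-48.8,3.0],"angular":[0,0,0.129],"claw":8.5},{"slide":[63.1,-48.8,3.0],"angular":[0,0,0.129],"claw":8.5},{"slide":[63.1,-48.8,3.0],"angular":[0,0,0.129],"claw":8.5},{"slide":[63.1,-48.8,3.0],"angular":[0,0,0.129],"claw":8.5}])

```text
clock: 1.77
ee_pos: [0.6446, 0.1109, 0.2006]
orientation: [0.99, 0.143, 0.001, -0.004]
ft_force: [-0.6, 3.0, -0.3]
opening: 0.085
grip_force: 0.0
```

```bash
python3 go.py .643 .1007 .003 15.8
```

```text
t 1.7667 pos [644.6 110.9 200.6] yaw 16.43 F [-0.6  3.  -0.3] open 85.0 q [ 0.07  0.45 -0.38  1.6   0.17  1.13 -1.64]
slide cm [-0.5   1.08 19.75] ang [-0.008 -0.003  0.011]
```

Emit:
drive_tool(moves=[{"slide":[0,0,4],"angular":[0,0,0],"claw":8.5},{"slide":[0,0,8],"angular":[0,0,0],"claw":8.5},{"slide":[0,0,12],"angular":[0,0,0],"claw":8.5},{"slide":[0,0,12],"angular":[0,0,0],"claw":8.5},{"slide":[0,0,12],"angular":[0,0,0],"claw":8.5},{"slide":[0,0,12],"angular":[0,0,0],"claw":8.5}])

```text
clock: 2.27
ee_pos: [0.645, 0.0998, 0.083]
orientation: [0.991, 0.137, 0.001, -0.0]
ft_force: [1.0, -0.3, 1.7]
opening: 0.0849
grip_force: 0.0
```

```bash
python3 go.py .643 .1007 .002 15.8; python3 - <<'E'
from h import *
c=calibration("wrist");print(c)
im=read_camera("wrist");cv2.imwrite("pics/w1.png",im[:,:,::-1])
E
```

```text
t 2.2667 pos [645.   99.8  83. ] yaw 15.79 F [ 1.  -0.3  1.7] open 84.9 q [ 0.05  0.57 -0.35  1.68  0.23  0.93 -1.68]
slide cm [-0.19 -0.14  8.1 ] ang [-0.    -0.002 -0.   ]
{'camera_matrix': array([[355.12941213,   0.        , 281.0454956 ],
       [  0.        , 355.12941213, 211.89320573],
       [  0.        ,   0.        ,   1.        ]]), 'k1': -0.004091667100495145, 'cam_to_world': array([[ 2.72499697e-01, -9.22824056e-01, -2.72286020e-01,
         7.13361112e-01],
       [-9.62155832e-01, -2.61438104e-01, -7.68522773e-02,
         1.19315731e-01],
       [-2.64810658e-04,  2.82923805e-01, -9.59142352e-01,
         2.25453830e-01],
       [ 0.00000000e+00,  0.00000000e+00,  0.00000000e+00,
         1.00000000e+00]])}
```

View pics/w1.png

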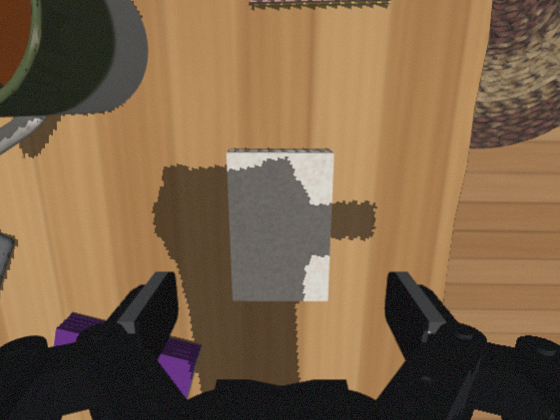

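The wrist view shows the pad squarely between the fingers, with its top corners at (228,153), (332,153), (329,300) and (232,300). The purple block at (190,350) is clear of the fingers' way down.

```bash
python3 - <<'E'
from h import *
c=calibration("wrist")
w=np.array([at_z(c,p,.02)[:2] for p in[(228,153),(332,153),(329,300),(232,300)]])*1e3
print(w.round(1),w.mean(0),np.linalg.norm(w[0]-w[1]),np.linalg.norm(w[1]-w[2]));l=w[0]+w[1]-w[2]-w[3];print(np.degrees(np.arctan2(l[1],l[0])))
E
python3 go.py .643 .1007 .003 15.8
```

```text
[[681.9 142.4]
 [698.3  84.4]
 [606.7  56.5]
 [589.4 117.6]] [644.07267778 100.20921151] 60.29788132733609 95.73320092966344
15.960489268033163
t 2.3167 pos [646.2 100.2  84.5] yaw 15.79 F [ 0.1 -0.8  0.9] open 85.2 q [ 0.05  0.57 -0.35  1.68  0.23  0.93 -1.68]
slide cm [-0.34 -0.14  8.15] ang [ 0.    -0.005 -0.   ]
```

Emit:
drive_tool(moves=[{"slide":[-0.1,0,3],"angular":[0,0,0],"claw":8.5},{"slide":[-0.1,0,5.5],"angular":[0,0,0],"claw":8.5},{"slide":[-0.1,0,6.5],"angular":[0,0,0],"claw":8.5},{"slide":[-0.1,0,7.2],"angular":[0,0,0],"claw":8.5},{"slide":[-0.1,0,7.6],"angular":[0,0,0],"claw":8.5},{"slide":[-0.1,0,7.6],"angular":[0,0,0],"claw":8.5},{"slide":[-0.1,0,7.6],"angular":[0,0,0],"claw":8.5},{"slide":[-0.1,0,7.6],"angular":[0,0,0],"claw":8.5}])

```text
clock: 2.98
ee_pos: [0.6443, 0.0997, 0.007]
orientation: [0.991, 0.137, 0.001, -0.0]
ft_force: [0.3, 0.1, 0.4]
opening: 0.085
grip_force: 0.0
```

```bash
python3 go.py .643 .1007 .004 15.8
```

```text
t 2.9833 pos [644.3  99.7   7. ] yaw 15.8 F [0.3 0.1 0.4] open 85.0 q [ 0.03  0.67 -0.32  1.71  0.27  0.8  -1.71]
slide cm [-0.1  -0.13  0.3 ] ang [ 0.    -0.003  0.   ]
```

Emit:
drive_tool(moves=[{"slide":[-0.05,-0.05,0.5],"angular":[0,0,0],"claw":8.5},{"slide":[-0.05,-0.05,0.5],"angular":[0,0,0],"claw":8.5},{"slide":[-0.05,-0.05,0.5],"angular":[0,0,0],"claw":5.5},{"slide":[-0.05,-0.05,0.5],"angular":[0,0,0],"claw":5.5},{"slide":[-0.05,-0.05,0.5],"angular":[0,0,0],"claw":5.5},{"slide":[-0.05,-0.05,0.5],"angular":[0,0,0],"claw":5.5},{"slide":[-0.05,-0.05,0.5],"angular":[0,0,0],"claw":5.5},{"slide":[-0.05,-0.05,0.5],"angular":[0,0,0],"claw":5.5}])

```text
clock: 3.65
ee_pos: [0.6427, 0.0999, 0.0007]
orientation: [0.991, 0.137, 0.001, -0.0]
ft_force: [0.4, -0.1, 2.8]
opening: 0.0604
grip_force: 68.0
```

```bash
python3 go.py .526 .3334 .22 -12.2
```

```text
t 3.65 pos [642.7  99.9   0.7] yaw 15.81 F [ 0.4 -0.1  2.8] open 60.4 q [ 0.03  0.68 -0.32  1.71  0.28  0.79 -1.72]
slide cm [ -4.85 -25.65 -21.93] ang [-0.    -0.001  0.489]
```

Emit:
drive_tool(moves=[{"slide":[0,0,-2],"angular":[0,0,0],"claw":5.5},{"slide":[0,0,-5],"angular":[0,0,0],"claw":5.5},{"slide":[0,0,-9],"angular":[0,0,0],"claw":5.5},{"slide":[0,0,-13],"angular":[0,0,0],"claw":5.5},{"slide":[0,0,-16],"angular":[0,0,0],"claw":5.5},{"slide":[-0.5,-3,-17.5],"angular":[0,0,0.05],"claw":5.5},{"slide":[-1.3,-7,-17.5],"angular":[0,0,0.15],"claw":5.5},{"slide":[-2,-11,-17.5],"angular":[0,0,0.25],"claw":5.5},{"slide":[-2.8,-15,-17.5],"angular":[0,0,0.35],"claw":5.5},{"slide":[-3.6,-19,-17.5],"angular":[0,0,0.44],"claw":5.5},{"slide":[-4.3,-22.5,-17.5],"angular":[0,0,0.489],"claw":5.5},{"slide":[-4.7,-24.8,-17.5],"angular":[0,0,0.489],"claw":5.5},{"slide":[-4.85,-25.65,-17.5],"angular":[0,0,0.489],"claw":5.5},{"slide":[-4.85,-25.65,-17.5],"angular":[0,0,0.489],"claw":5.5},{"slide":[-4.85,-25.65,-17.5],"angular":[0,0,0.489],"claw":5.5},{"slide":[-4.85,-25.65,-17.5],"angular":[0,0,0.489],"claw":5.5},{"slide":[-4.85,-25.65,-17.5],"angular":[0,0,0.489],"claw":5.5},{"slide":[-4.85,-25.65,-17.5],"angular":[0,0,0.489],"claw":5.5}])

```text
clock: 5.15
ee_pos: [0.5273, 0.3305, 0.175]
orientation: [0.994, -0.109, 0.0, 0.001]
ft_force: [-0.0, -0.7, -1.6]
opening: 0.0606
grip_force: 67.7
```

```bash
python3 go.py .526 .3334 .12 -12.2; python3 - <<'E'
from h import *
for n in("wrist","top"):
    im=read_camera(n);cv2.imwrite(f"pics/{n}2.png",im[:,:,::-1])
a=cv2.imread("pics/wrist2.png");b=cv2.imread("pics/top2.png")[130:280,140:340]
cv2.imwrite("pics/c2.png",np.hstack([cv2.resize(a,(400,300)),cv2.resize(b,(400,300),interpolation=2)]))
E
```

```text
t 5.15 pos [527.3 330.5 175. ] yaw -12.47 F [-0.  -0.7 -1.6] open 60.6 q [-0.33  0.41 -0.38  1.7   0.17  1.06 -2.55]
slide cm [-0.2  -0.26  5.5 ] ang [ 0.001 -0.001 -0.005]
```

View pics/c2.png

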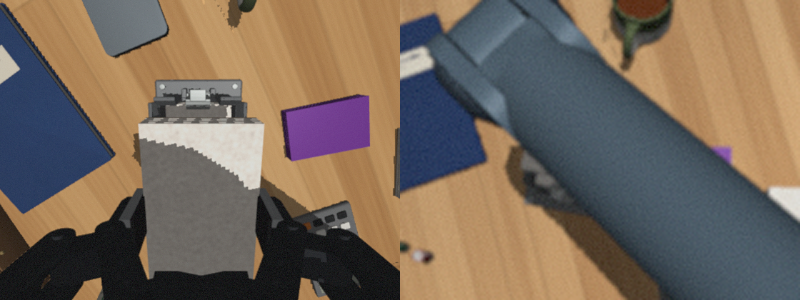

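The pad is held straight, and the wrist picture shows the dispenser's far end beyond it. I'll enlarge that part to measure the pad against the dispenser in one picture.

```bash
python3 - <<'E'
from h import *
a=cv2.imread("pics/wrist2.png")[100:250,170:390];cv2.imwrite("pics/c3.png",cv2.resize(a,(792,540),interpolation=cv2.INTER_CUBIC))
E
```

```text
(no output)
```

View pics/c3.png

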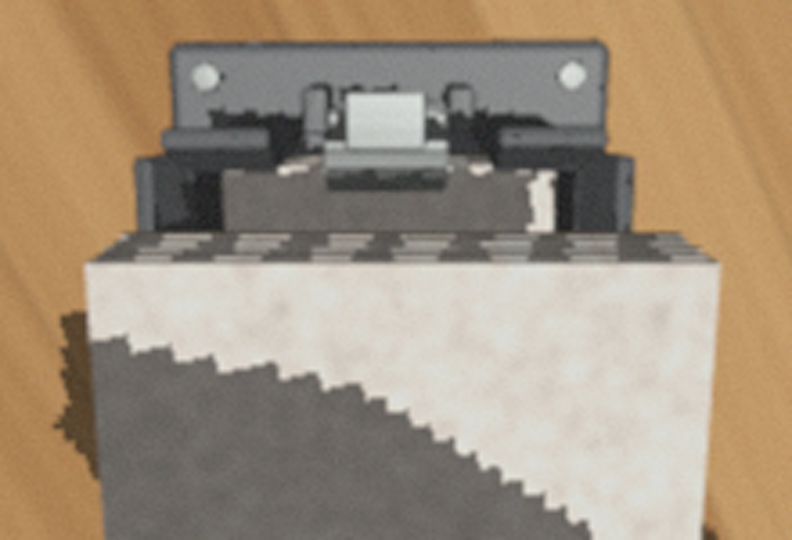

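```bash
python3 - <<'E'
from h import *
c=calibration("wrist");s=sensors.get_state();print(s["ee_pos"])
f=lambda x,y,z:at_z(c,(170+x/3.6-.4,100+y/3.6-.4),z)[:2]*1e3
for nm,A,B,z,half in[("base",(172,45),(607,45),.008,70),("pad",(86,264),(719,264),.1943,48)]:
    a,b=f(*A,z),f(*B,z);m=(a+b)/2;d=(b-a)/np.linalg.norm(b-a);n=np.array([d[1],-d[0]])  # toward camera side?
    n=np.array([-d[1],d[0]]);ax=np.degrees(np.arctan2(n[1],n[0]));print(nm,a,b,"width",np.linalg.norm(b-a),"axis",ax,"centre",m-n*half)
for y in(1,):
    a,b=f(327,180,.085),f(447,180,.085);print("catch mid",(a+b)/2,np.linalg.norm(a-b))
    a,b=f(135,158,.109),f(635,158,.109);print("guides",(a+b)/2,np.linalg.norm(a-b))
E
python3 go.py .526 .3334 .12 -12.2
```

```text
[0.52669426 0.33163961 0.17519386]
base [603.36434616 369.13546026] [581.66323888 270.03034704] width 101.45324797823176 axis -12.35114962236412 centre [524.13394206 334.55608134]
pad [581.1413908  350.82231595] [567.94457416 290.57519013] width 61.67553921925594 axis -12.355203027513731 centre [527.65466864 330.96939204]
catch mid [570.67775279 324.23964329] 21.646591772808534
guides [576.83936152 322.94880223] 80.50810212012016
t 5.25 pos [526.7 331.6 175.2] yaw -12.37 F [ 0.6  0.7 -0.9] open 60.4 q [-0.33  0.41 -0.38  1.7   0.17  1.06 -2.55]
slide cm [-0.11 -0.16  5.52] ang [ 0.    -0.    -0.003]
```

Emit:
drive_tool(moves=[{"slide":[-0.16,-0.22,2],"angular":[0,0,0],"claw":5.5},{"slide":[-0.16,-0.22,4],"angular":[0,0,0],"claw":5.5},{"slide":[-0.16,-0.22,5.4],"angular":[0,0,0],"claw":5.5},{"slide":[-0.16,-0.22,6],"angular":[0,0,0],"claw":5.5},{"slide":[-0.16,-0.22,6],"angular":[0,0,0],"claw":5.5},{"slide":[-0.16,-0.22,6],"angular":[0,0,0],"claw":5.5},{"slide":[-0.16,-0.22,6],"angular":[0,0,0],"claw":5.5},{"slide":[-0.16,-0.22,6],"angular":[0,0,0],"claw":5.5}])

```text
clock: 5.92
ee_pos: [0.5256, 0.3365, 0.1167]
orientation: [0.994, -0.106, 0.001, -0.001]
ft_force: [-0.1, -0.5, -0.6]
opening: 0.0607
grip_force: 67.7
```

```bash
python3 go.py .5253 .3340 .089 -12.35; python3 - <<'E'
from h import *
im=read_camera("wrist");cv2.imwrite("pics/w4.png",im[:,:,::-1])
a=im[80:260,160:400,::-1];cv2.imwrite("pics/c4.png",cv2.resize(a,(792,594),interpolation=cv2.INTER_CUBIC))
E
```

```text
t 5.9167 pos [525.6 336.5 116.7] yaw -12.22 F [-0.1 -0.5 -0.6] open 60.7 q [-0.35  0.48 -0.36  1.74  0.2   0.95 -2.57]
slide cm [0.02 0.25 2.77] ang [-0.002 -0.002  0.002]
```

View pics/c4.png

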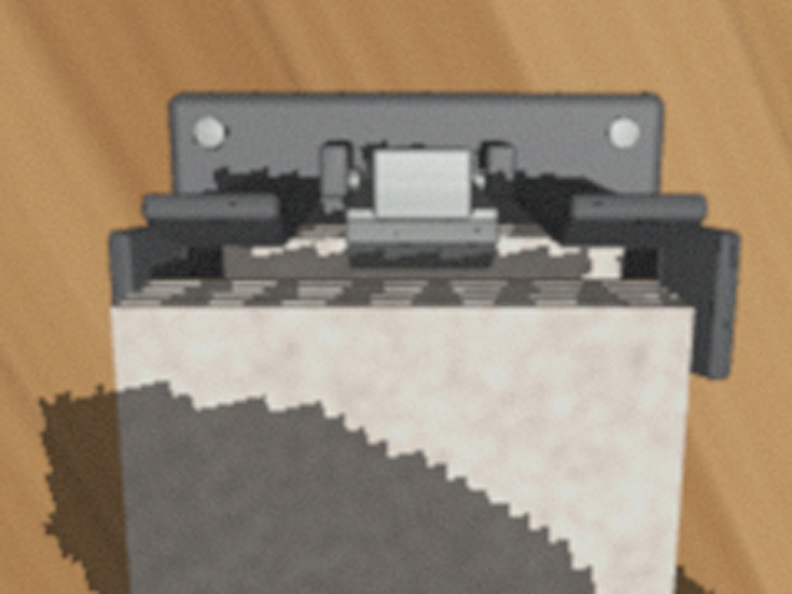

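The pad is just above the guides and about level with them. Its far top corners are at (112,307) and (694,307) in the crop, the catch is centred near 422, and the base corners are at (172,95) and (662,95). I'll work out the remaining offset.

```bash
python3 - <<'E'
from h import *
c=calibration("wrist");s=sensors.get_state();p=s["ee_pos"];print(p)
n=np.array([np.cos(np.radians(-12.35)),np.sin(np.radians(-12.35))]);l=np.array([-n[1],n[0]])
f=lambda x,y,z:at_z(c,(160+x/3.3-.4,80+y/3.3-.4),z)[:2]*1e3
def rep(nm,A,B,z):
    a,b=f(*A,z),f(*B,z);m=(a+b)/2;print(nm,"w",np.linalg.norm(a-b).round(1),"along",(m@n).round(1),"lat",(m@l).round(1),"ang",np.degrees(np.arctan2(*(a-b)[::-1])).round(2)-90)
rep("base far edge(-70)",(172,95),(662,95),.008)
rep("catch nose(-44)",(350,265),(490,265),.077)
rep("catch top edge",(350,212),(497,212),.091)
rep("guides outer tips",(110,232),(739,235),.109)
rep("loaded pad far edge(-48)",(224,240),(625,240),.077)
rep("pad top far (-48)",(112,307),(694,307),p[2]+.0193)
print("tool",p[:2]*1e3@n,p[:2]*1e3@l)
E
```

```text
[0.52545908 0.33642974 0.11667676]
base far edge(-70) w 100.8 along 511.7 lat 437.7 ang -12.189999999999998
catch nose(-44) w 21.7 along 486.5 lat 437.9 ang -12.180000000000007
catch top edge w 20.8 along 496.0 lat 437.7 ang -12.180000000000007
guides outer tips w 80.0 along 495.1 lat 437.8 ang -12.450000000000003
loaded pad far edge(-48) w 61.9 along 490.4 lat 437.2 ang -12.180000000000007
pad top far (-48) w 61.8 along 490.5 lat 440.6 ang -12.180000000000007
tool 441.34300447782834 441.0312514478099
```

Emit:
drive_tool(moves=[{"slide":[0,0.29,0],"angular":[0,0,0],"claw":5.5},{"slide":[0,0.29,0],"angular":[0,0,0],"claw":5.5},{"slide":[0,0.29,0],"angular":[0,0,0],"claw":5.5},{"slide":[0,0.29,0],"angular":[0,0,0],"claw":5.5},{"slide":[0,0.29,0.4],"angular":[0,0,0],"claw":5.5},{"slide":[0,0.29,0.8],"angular":[0,0,0],"claw":5.5},{"slide":[0,0.29,1.1],"angular":[0,0,0],"claw":5.5},{"slide":[0,0.29,1.3],"angular":[0,0,0],"claw":5.5},{"slide":[0,0.29,1.3],"angular":[0,0,0],"claw":5.5}])

```text
clock: 6.72
ee_pos: [0.5234, 0.3325, 0.1012]
orientation: [0.994, -0.106, -0.001, 0.001]
ft_force: [-0.2, -1.2, -1.4]
opening: 0.0605
grip_force: 67.7
```

```bash
python3 go.py .5253 .3340 .089 -12.25
```

```text
t 6.7167 pos [523.4 332.5 101.2] yaw -12.21 F [-0.2 -1.2 -1.4] open 60.5 q [-0.35  0.5  -0.36  1.76  0.21  0.93 -2.58]
slide cm [ 0.16 -0.18  1.22] ang [0.001 0.001 0.001]
```

Emit:
drive_tool(moves=[{"slide":[0.05,-0.05,0.3],"angular":[0,0,0],"claw":5.5},{"slide":[0.05,-0.05,0.5],"angular":[0,0,0],"claw":5.5},{"slide":[0.05,-0.05,0.5],"angular":[0,0,0],"claw":5.5},{"slide":[0.05,-0.05,0.5],"angular":[0,0,0],"claw":5.5},{"slide":[0.05,-0.05,0.5],"angular":[0,0,0],"claw":5.5}])

```text
clock: 7.13
ee_pos: [0.5246, 0.3334, 0.0973]
orientation: [0.994, -0.106, 0.0, -0.0]
ft_force: [0.3, -0.4, -1.0]
opening: 0.0601
grip_force: 67.7
```

```bash
python3 go.py .5253 .3340 .089 -12.25
```

```text
t 7.1333 pos [524.6 333.4  97.3] yaw -12.21 F [ 0.3 -0.4 -1. ] open 60.1 q [-0.35  0.5  -0.36  1.76  0.21  0.92 -2.58]
slide cm [ 0.05 -0.08  0.83] ang [-0.    -0.     0.001]
```

Emit:
drive_tool(moves=[{"slide":[0,0,0.3],"angular":[0,0,0],"claw":5.5},{"slide":[0,0,0.6],"angular":[0,0,0],"claw":5.5},{"slide":[0,0,0.9],"angular":[0,0,0],"claw":5.5},{"slide":[0,0,0.9],"angular":[0,0,0],"claw":5.5},{"slide":[0,0,0.9],"angular":[0,0,0],"claw":5.5}])

```text
clock: 7.55
ee_pos: [0.5246, 0.3332, 0.0881]
orientation: [0.994, -0.106, -0.0, 0.0]
ft_force: [0.6, -0.6, -0.9]
opening: 0.0605
grip_force: 67.8
```

```bash
python3 go.py .5253 .3340 .087 -12.25
```

```text
t 7.55 pos [524.6 333.2  88.1] yaw -12.22 F [ 0.6 -0.6 -0.9] open 60.5 q [-0.35  0.52 -0.35  1.76  0.22  0.9  -2.58]
slide cm [ 0.05 -0.09  0.11] ang [0.    0.    0.001]
```

Emit:
drive_tool(moves=[{"slide":[0,0,0.2],"angular":[0,0,0],"claw":5.5},{"slide":[0,0,0.2],"angular":[0,0,0],"claw":5.5},{"slide":[0,0,0.2],"angular":[0,0,0],"claw":7.4},{"slide":[0,0,0.2],"angular":[0,0,0],"claw":7.4},{"slide":[0,0,0.2],"angular":[0,0,0],"claw":7.4},{"slide":[0,0,0.2],"angular":[0,0,0],"claw":7.4},{"slide":[0,0,-2],"angular":[0,0,0],"claw":7.4},{"slide":[0,0,-5],"angular":[0,0,0],"claw":7.4},{"slide":[0,0,-7],"angular":[0,0,0],"claw":7.4},{"slide":[0,0,-7],"angular":[0,0,0],"claw":4},{"slide":[0,0,-7],"angular":[0,0,0],"claw":0},{"slide":[0,0,-7],"angular":[0,0,0],"claw":0},{"slide":[0,0,-7],"angular":[0,0,0],"claw":0},{"slide":[0,0,-7],"angular":[0,0,0],"claw":0},{"slide":[0,0,-7],"angular":[0,0,0],"claw":0},{"slide":[0,0,-7],"angular":[0,0,0],"claw":0}])

```text
clock: 8.88
ee_pos: [0.5241, 0.333, 0.1573]
orientation: [0.994, -0.106, -0.001, 0.0]
ft_force: [0.1, -0.1, 0.9]
opening: -0.0001
grip_force: 0.0
```

```bash
python3 go.py .5253 .3336 .110 -12.25; python3 - <<'E'
from h import *
im=read_camera("wrist");cv2.imwrite("pics/w5.png",im[:,:,::-1])
im2=read_camera("scene")[170:290,270:430]
cv2.imwrite("pics/c5.png",np.hstack([cv2.resize(im[40:400,:],(460,320)),cv2.resize(im2,(340,320),interpolation=2)])[...,::-1])
E
```

```text
t 8.8833 pos [524.1 333.  157.3] yaw -12.22 F [ 0.1 -0.1  0.9] open -0.1 q [-0.33  0.43 -0.38  1.72  0.18  1.03 -2.55]
slide cm [ 0.11 -0.09  4.73] ang [0.001 0.001 0.001]
```

View pics/c5.png

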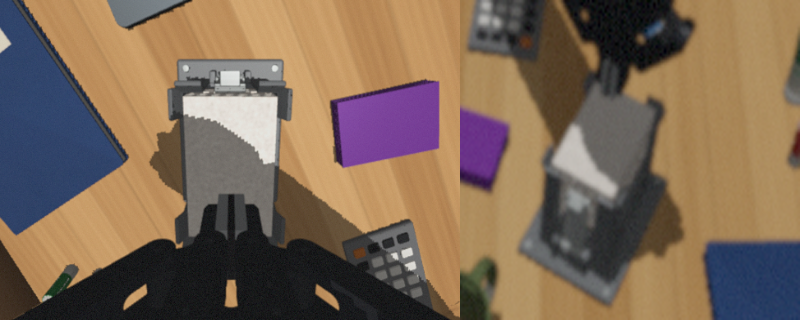

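The pad lies level and square in the guides. The wrist view shows it at (232,150) between all four guides. Next, push it down with the shut fingers.

Emit:
drive_tool(moves=[{"slide":[0.15,0,2],"angular":[0,0,0],"claw":0},{"slide":[0.15,0,3.8],"angular":[0,0,0],"claw":0},{"slide":[0.15,0,4.5],"angular":[0,0,0],"claw":0},{"slide":[0.15,0,5],"angular":[0,0,0],"claw":0},{"slide":[0.15,0,5.4],"angular":[0,0,0],"claw":0},{"slide":[0.15,0,5.8],"angular":[0,0,0],"claw":0},{"slide":[0.15,0,6.2],"angular":[0,0,0],"claw":0},{"slide":[0.15,0,6.6],"angular":[0,0,0],"claw":0},{"slide":[0.15,0,6.6],"angular":[0,0,0],"claw":0}])

```text
clock: 9.73
ee_pos: [0.5268, 0.3337, 0.0933]
orientation: [0.994, -0.106, 0.001, -0.001]
ft_force: [-1.1, -0.2, 2.8]
opening: 0.0001
grip_force: 1.0
```

```bash
python3 go.py .5257 .3331 .0735 -12.25
```

```text
t 9.7333 pos [526.8 333.7  93.3] yaw -12.21 F [-1.1 -0.2  2.8] open 0.1 q [-0.35  0.51 -0.36  1.75  0.22  0.91 -2.58]
slide cm [-0.1   0.08  1.98] ang [-0.002 -0.002  0.001]
```

Emit:
drive_tool(moves=[{"slide":[-0.05,0,0.4],"angular":[0,0,0],"claw":0},{"slide":[-0.05,0,0.8],"angular":[0,0,0],"claw":0},{"slide":[-0.05,0,1.2],"angular":[0,0,0],"claw":0},{"slide":[-0.05,0,1.6],"angular":[0,0,0],"claw":0},{"slide":[-0.05,0,1.9],"angular":[0,0,0],"claw":0},{"slide":[-0.05,0,2.1],"angular":[0,0,0],"claw":0},{"slide":[-0.05,0,2.1],"angular":[0,0,0],"claw":0},{"slide":[-0.05,0,2.1],"angular":[0,0,0],"claw":0}])

```text
clock: 10.4
ee_pos: [0.5269, 0.3337, 0.0722]
orientation: [0.994, -0.106, 0.001, -0.001]
ft_force: [1.8, -0.9, 4.4]
opening: 0.0001
grip_force: 2.2
```

```bash
python3 go.py .5257 .3331 .0735 -12.25
```

```text
t 10.4 pos [526.9 333.7  72.2] yaw -12.23 F [ 1.8 -0.9  4.4] open 0.1 q [-0.35  0.54 -0.35  1.76  0.23  0.88 -2.59]
slide cm [-0.1   0.08 -0.13] ang [-0.002 -0.002  0.   ]
```

Emit:
drive_tool(moves=[{"slide":[0,0,-2],"angular":[0,0,0],"claw":0},{"slide":[0,0,-5],"angular":[0,0,0],"claw":0},{"slide":[0,0,-9],"angular":[0,0,0],"claw":0},{"slide":[0,0,-11],"angular":[0,0,0],"claw":8.5},{"slide":[0,0,-11],"angular":[0,0,0],"claw":8.5},{"slide":[0,0,-11],"angular":[0,0,0],"claw":8.5}])

```text
clock: 10.9
ee_pos: [0.5256, 0.3338, 0.1824]
orientation: [0.994, -0.106, 0.001, -0.001]
ft_force: [0.0, -0.7, -0.5]
opening: 0.0357
grip_force: 0.0
```

```bash
python3 go.py .433 .056 .08 -2.8
```

```text
t 10.9 pos [525.6 333.8 182.4] yaw -12.19 F [ 0.  -0.7 -0.5] open 35.7 q [-0.33  0.41 -0.38  1.7   0.17  1.07 -2.54]
slide cm [-3.2  29.13 10.19] ang [-0.002 -0.001 -0.164]
```

Emit:
drive_tool(moves=[{"slide":[-0.4,4,0],"angular":[0,0,-0.02],"claw":8.5},{"slide":[-0.8,8,0],"angular":[0,0,-0.05],"claw":8.5},{"slide":[-1.2,12,0],"angular":[0,0,-0.08],"claw":8.5},{"slide":[-1.7,16,0],"angular":[0,0,-0.11],"claw":8.5},{"slide":[-2.2,20,0],"angular":[0,0,-0.14],"claw":8.5},{"slide":[-2.7,24,1],"angular":[0,0,-0.164],"claw":8.5},{"slide":[-3,27,4],"angular":[0,0,-0.164],"claw":8.5},{"slide":[-3.2,28.7,7],"angular":[0,0,-0.164],"claw":8.5},{"slide":[-3.2,29.1,9],"angular":[0,0,-0.164],"claw":8.5},{"slide":[-3.2,29.1,10.2],"angular":[0,0,-0.164],"claw":8.5},{"slide":[-3.2,29.1,10.2],"angular":[0,0,-0.164],"claw":8.5},{"slide":[-3.2,29.1,10.2],"angular":[0,0,-0.164],"claw":8.5},{"slide":[-3.2,29.1,10.2],"angular":[0,0,-0.164],"claw":8.5},{"slide":[-3.2,29.1,10.2],"angular":[0,0,-0.164],"claw":8.5},{"slide":[-3.2,29.1,10.2],"angular":[0,0,-0.164],"claw":8.5}])

```text
clock: 12.15
ee_pos: [0.4337, 0.0561, 0.0802]
orientation: [1.0, -0.024, 0.001, -0.0]
ft_force: [0.2, 0.8, -0.4]
opening: 0.0851
grip_force: 0.0
```

```bash
python3 go.py .433 .056 .001 -2.8; python3 - <<'E'
from h import *
cw=calibration("wrist")
im=read_camera("wrist");cv2.imwrite("pics/w6.png",im[:,:,::-1]);np.save("cw6.npy",cw["cam_to_world"])
im2=read_camera("scene");cv2.imwrite("pics/s6.png",im2[...,::-1]);im2=im2[170:290,270:430]
cv2.imwrite("pics/c6.png",np.hstack([cv2.resize(im,(400,300)),cv2.resize(im2,(400,300),interpolation=2)])[...,::-1])
from seg import tops
t=read_camera("top");cv2.imwrite("pics/t6.png",t[...,::-1])
tops("scene","pics/s6.png",[(338,230)],[.077])
E
```

```text
t 12.15 pos [433.7  56.1  80.2] yaw -2.76 F [ 0.2  0.8 -0.4] open 85.1 q [ 0.05  0.22 -0.29  2.2   0.09  0.73 -1.92]
slide cm [-0.08  0.02  7.92] ang [-0.    -0.002  0.001]
scene (338, 230) [ 21  14 188] c [526.2 334.3] size [ 66.2 104.5] long-axis deg 166.5 area 5636.414445456583
```

View pics/c6.png

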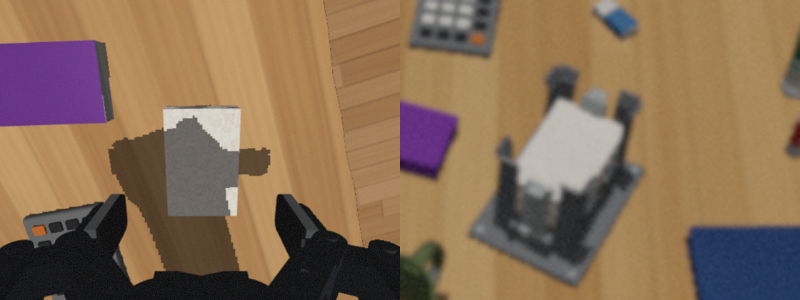

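The pile top in the dispenser is at the same level as before and the catches look closed over it, so the first pad has latched. The wrist view shows the second pad at (202,160) between the fingers. The calculator at (50,225) is well clear of the left finger.

```bash
python3 - <<'E'
from h import *
c=calibration("wrist");c=dict(c);c["cam_to_world"]=np.load("cw6.npy")
w=np.array([at_z(c,np.array(p)*1.4,.02)[:2] for p in[(163.5,107.5),(240,107.5),(238,215.5),(167.5,215.5)]])*1e3
print(w.round(1),w.mean(0),np.linalg.norm(w[0]-w[1]),np.linalg.norm(w[1]-w[2]));l=w[0]+w[1]-w[2]-w[3];print(np.degrees(np.arctan2(l[1],l[0])))
E
python3 go.py .433 .056 .001 -2.8
```

```text
[[482.6  83.2]
 [479.7  22.6]
 [383.2  24.8]
 [386.2  88.2]] [432.90055992  54.67724122] 60.637661144909416 96.49989187956443
-2.1461959854811377
t 12.3 pos [433.4  55.8  80. ] yaw -2.79 F [-0.1  0.2 -0.9] open 85.0 q [ 0.05  0.22 -0.29  2.2   0.09  0.73 -1.92]
slide cm [-0.05 -0.02  7.9 ] ang [-0.    -0.002  0.   ]
```

Emit:
drive_tool(moves=[{"slide":[-0.05,0,3],"angular":[0,0,0],"claw":8.5},{"slide":[-0.05,0,5.5],"angular":[0,0,0],"claw":8.5},{"slide":[-0.05,0,6.7],"angular":[0,0,0],"claw":8.5},{"slide":[-0.05,0,7.4],"angular":[0,0,0],"claw":8.5},{"slide":[-0.05,0,7.8],"angular":[0,0,0],"claw":8.5},{"slide":[-0.05,0,7.8],"angular":[0,0,0],"claw":8.5},{"slide":[-0.05,0,7.8],"angular":[0,0,0],"claw":8.5},{"slide":[-0.05,0,7.8],"angular":[0,0,0],"claw":5.5},{"slide":[-0.05,0,7.8],"angular":[0,0,0],"claw":5.5},{"slide":[-0.05,0,7.8],"angular":[0,0,0],"claw":5.5},{"slide":[-0.05,0,7.8],"angular":[0,0,0],"claw":5.5},{"slide":[-0.05,0,7.8],"angular":[0,0,0],"claw":5.5},{"slide":[-0.05,0,7.8],"angular":[0,0,0],"claw":5.5}])

```text
clock: 13.38
ee_pos: [0.4334, 0.0557, 0.0026]
orientation: [1.0, -0.025, 0.001, -0.0]
ft_force: [-1.1, 0.4, 4.5]
opening: 0.0603
grip_force: 65.1
```

```bash
python3 go.py .5255 .3333 .125 -12.25
```

```text
t 13.3833 pos [433.4  55.7   2.6] yaw -2.82 F [-1.1  0.4  4.5] open 60.3 q [ 0.01  0.37 -0.26  2.23  0.18  0.55 -2.  ]
slide cm [  7.86 -28.18 -12.22] ang [-0.    -0.002  0.165]
```

Emit:
drive_tool(moves=[{"slide":[0,0,-2],"angular":[0,0,0],"claw":5.5},{"slide":[0,0,-5],"angular":[0,0,0],"claw":5.5},{"slide":[0,0,-9],"angular":[0,0,0],"claw":5.5},{"slide":[0,0,-13],"angular":[0,0,0],"claw":5.5},{"slide":[0.5,-2,-15.5],"angular":[0,0,0],"claw":5.5},{"slide":[1.6,-5.8,-16],"angular":[0,0,0.03],"claw":5.5},{"slide":[2.7,-9.6,-16],"angular":[0,0,0.06],"claw":5.5},{"slide":[3.8,-13.4,-16],"angular":[0,0,0.09],"claw":5.5},{"slide":[4.9,-17.2,-16],"angular":[0,0,0.12],"claw":5.5},{"slide":[5.9,-21,-16],"angular":[0,0,0.15],"claw":5.5},{"slide":[6.9,-24.5,-16],"angular":[0,0,0.165],"claw":5.5},{"slide":[7.5,-26.8,-16],"angular":[0,0,0.165],"claw":5.5},{"slide":[7.86,-28.2,-15.5],"angular":[0,0,0.165],"claw":5.5},{"slide":[7.86,-28.2,-13.5],"angular":[0,0,0.165],"claw":5.5},{"slide":[7.86,-28.2,-12.2],"angular":[0,0,0.165],"claw":5.5},{"slide":[7.86,-28.2,-12.2],"angular":[0,0,0.165],"claw":5.5},{"slide":[7.86,-28.2,-12.2],"angular":[0,0,0.165],"claw":5.5},{"slide":[7.86,-28.2,-12.2],"angular":[0,0,0.165],"claw":5.5},{"slide":[7.86,-28.2,-12.2],"angular":[0,0,0.165],"claw":5.5},{"slide":[7.86,-28.2,-12.2],"angular":[0,0,0.165],"claw":5.5}])

```text
clock: 15.05
ee_pos: [0.5254, 0.3331, 0.1245]
orientation: [0.994, -0.107, 0.001, -0.001]
ft_force: [-0.5, 0.9, -1.0]
opening: 0.0603
grip_force: 65.7
```

```bash
python3 go.py .5257 .3333 .09 -12.25; python3 - <<'E'
from h import *
cw=calibration("wrist");np.save("cw7.npy",cw["cam_to_world"])
im=read_camera("wrist");cv2.imwrite("pics/w7.png",im[:,:,::-1])
a=im[80:260,160:400,::-1];cv2.imwrite("pics/c7.png",cv2.resize(a,(792,594),interpolation=cv2.INTER_CUBIC))
E
```

```text
t 15.05 pos [525.4 333.1 124.5] yaw -12.32 F [-0.5  0.9 -1. ] open 60.3 q [-0.32  0.47 -0.39  1.74  0.21  0.97 -2.58]
slide cm [ 0.02 -0.02  3.45] ang [-0.001 -0.002 -0.001]
```

View pics/c7.png

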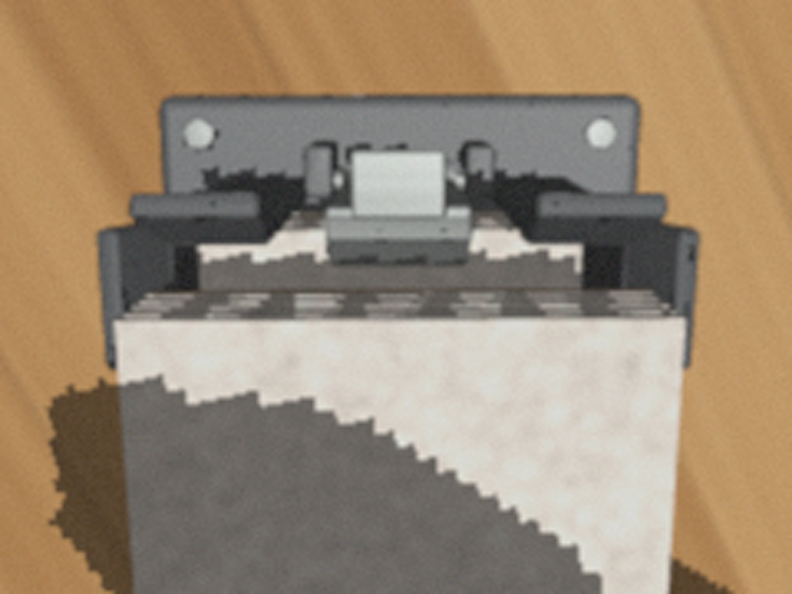

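The pad is centred on the dispenser: its centre column is 400, against 398 for the catch and 399 for the guides. The far catch is shut over the pile.

```bash
python3 - <<'E'
from h import *
c=dict(calibration("wrist"));c["cam_to_world"]=np.load("cw7.npy");p=sensors.get_state()["ee_pos"]
n=np.array([np.cos(np.radians(-12.3)),np.sin(np.radians(-12.3))]);l=np.array([-n[1],n[0]])
f=lambda x,y,z:at_z(c,(160+x/3.3-.4,80+y/3.3-.4),z)[:2]*1e3
def rep(nm,A,B,z,h):
    a,b=f(*A,z),f(*B,z);m=(a+b)/2;print(nm,"w",np.linalg.norm(a-b).round(1),"along",(m@n).round(1)-h,"lat",(m@l).round(1),"ang",np.degrees(np.arctan2(*(a-b)[::-1])).round(2)-90)
rep("base",(163,98),(638,98),.008,70)
rep("nose",(327,262),(469,262),.077,44)
rep("guides",(100,232),(698,232),.109,0)
rep("pad",(115,319.5),(685,319.5),p[2]+.0174,48)
print("tool",p[:2]*1e3@n,p[:2]*1e3@l,p)
E
```

```text
base w 100.9 along 442.0 lat 437.3 ang -12.299999999999997
nose w 23.0 along 442.9 lat 437.6 ang -12.290000000000006
guides w 80.0 along 495.4 lat 437.3 ang -12.290000000000006
pad w 61.7 along 441.8 lat 437.1 ang -12.290000000000006
tool 442.22561226504644 437.4767429850364 [0.52527042 0.33322722 0.12440293]
```

Emit:
drive_tool(moves=[{"slide":[0.05,0,0.5],"angular":[0,0,0],"claw":5.5},{"slide":[0.05,0,1.0],"angular":[0,0,0],"claw":5.5},{"slide":[0.05,0,1.4],"angular":[0,0,0],"claw":5.5},{"slide":[0.05,0,1.8],"angular":[0,0,0],"claw":5.5},{"slide":[0.05,0,2.2],"angular":[0,0,0],"claw":5.5},{"slide":[0.05,0,2.6],"angular":[0,0,0],"claw":5.5},{"slide":[0.05,0,2.6],"angular":[0,0,0],"claw":5.5}])

```text
clock: 15.68
ee_pos: [0.5249, 0.3328, 0.0962]
orientation: [0.994, -0.107, -0.0, 0.0]
ft_force: [0.7, -0.0, -1.1]
opening: 0.0606
grip_force: 65.7
```

```bash
python3 go.py .5257 .3333 .09 -12.25
```

```text
t 15.6833 pos [524.9 332.8  96.2] yaw -12.28 F [ 0.7 -0.  -1.1] open 60.6 q [-0.33  0.51 -0.38  1.75  0.23  0.92 -2.59]
slide cm [ 0.07 -0.07  0.62] ang [ 0.001  0.001 -0.001]
```

Forces are clean, so I'll seat the pad, release it, retract and shut the fingers.

Emit:
drive_tool(moves=[{"slide":[0,0,0.3],"angular":[0,0,0],"claw":5.5},{"slide":[0,0,0.6],"angular":[0,0,0],"claw":5.5},{"slide":[0,0,0.8],"angular":[0,0,0],"claw":5.5},{"slide":[0,0,0.8],"angular":[0,0,0],"claw":5.5},{"slide":[0,0,0.8],"angular":[0,0,0],"claw":7.4},{"slide":[0,0,0.8],"angular":[0,0,0],"claw":7.4},{"slide":[0,0,0.8],"angular":[0,0,0],"claw":7.4},{"slide":[0,0,0.8],"angular":[0,0,0],"claw":7.4},{"slide":[0,0,-1.5],"angular":[0,0,0],"claw":7.4},{"slide":[0,0,-4.5],"angular":[0,0,0],"claw":7.4},{"slide":[0,0,-6],"angular":[0,0,0],"claw":7.4},{"slide":[0,0,-6],"angular":[0,0,0],"claw":4},{"slide":[0,0,-6],"angular":[0,0,0],"claw":0},{"slide":[0,0,-6],"angular":[0,0,0],"claw":0},{"slide":[0,0,-6],"angular":[0,0,0],"claw":0},{"slide":[0,0,-6],"angular":[0,0,0],"claw":0},{"slide":[0,0,-6],"angular":[0,0,0],"claw":0},{"slide":[0,0,-6],"angular":[0,0,0],"claw":0}])

```text
clock: 17.18
ee_pos: [0.5246, 0.3329, 0.1563]
orientation: [0.994, -0.107, -0.001, 0.0]
ft_force: [0.3, 0.3, -0.5]
opening: -0.0
grip_force: 0.0
```

```bash
python3 go.py .5255 .3332 .110 -12.25; python3 - <<'E'
from seg import *
im=read_camera("wrist");cv2.imwrite("pics/w8.png",im[:,:,::-1])
tops("wrist","pics/w8.png",[(325,150)],[.108])
E
```

```text
t 17.1833 pos [524.6 332.9 156.3] yaw -12.27 F [ 0.3  0.3 -0.5] open -0.0 q [-0.31  0.44 -0.4   1.72  0.19  1.03 -2.57]
slide cm [ 0.08 -0.06  4.63] ang [ 0.001  0.001 -0.   ]
wrist (325, 150) [ 16  22 222] c [552.5 327.2] size [62.3 43.4] long-axis deg 78.1 area 1442.1251907274127
```

The pad's top measures 62.3 mm wide at 108 mm height and lies at the right angle, so it is seated level. Push it down.

Emit:
drive_tool(moves=[{"slide":[0.07,0,2],"angular":[0,0,0],"claw":0},{"slide":[0.07,0,3.8],"angular":[0,0,0],"claw":0},{"slide":[0.07,0,4.5],"angular":[0,0,0],"claw":0},{"slide":[0.07,0,5],"angular":[0,0,0],"claw":0},{"slide":[0.07,0,5.4],"angular":[0,0,0],"claw":0},{"slide":[0.07,0,5.8],"angular":[0,0,0],"claw":0},{"slide":[0.07,0,6.2],"angular":[0,0,0],"claw":0},{"slide":[0.07,0,6.6],"angular":[0,0,0],"claw":0},{"slide":[0.07,0,7.0],"angular":[0,0,0],"claw":0},{"slide":[0.07,0,7.4],"angular":[0,0,0],"claw":0},{"slide":[0.07,0,7.8],"angular":[0,0,0],"claw":0},{"slide":[0.07,0,8.1],"angular":[0,0,0],"claw":0},{"slide":[0.07,0,8.3],"angular":[0,0,0],"claw":0},{"slide":[0.07,0,8.4],"angular":[0,0,0],"claw":0},{"slide":[0.07,0,8.4],"angular":[0,0,0],"claw":0},{"slide":[0.07,0,8.4],"angular":[0,0,0],"claw":0}])

```text
clock: 18.57
ee_pos: [0.5267, 0.3336, 0.0757]
orientation: [0.994, -0.107, 0.001, -0.0]
ft_force: [-1.8, -0.8, 5.6]
opening: 0.0
grip_force: 3.3
```

```bash
python3 go.py .5255 .3332 .073 -12.25
```

```text
t 18.5667 pos [526.7 333.6  75.7] yaw -12.28 F [-1.8 -0.8  5.6] open 0.0 q [-0.33  0.54 -0.38  1.76  0.25  0.89 -2.6 ]
slide cm [-0.1   0.07  0.27] ang [-0.001 -0.002 -0.001]
```

Another 3.5 mm is needed, to about 72 mm.

Emit:
drive_tool(moves=[{"slide":[-0.1,0,0.3],"angular":[0,0,0],"claw":0},{"slide":[-0.1,0,0.4],"angular":[0,0,0],"claw":0},{"slide":[-0.1,0,0.4],"angular":[0,0,0],"claw":0},{"slide":[-0.1,0,0.4],"angular":[0,0,0],"claw":0},{"slide":[-0.1,0,0.4],"angular":[0,0,0],"claw":0}])

```text
clock: 18.98
ee_pos: [0.5266, 0.3337, 0.072]
orientation: [0.994, -0.107, 0.002, -0.001]
ft_force: [-1.3, -2.6, 6.4]
opening: 0.0003
grip_force: 3.3
```

```bash
python3 go.py .5255 .3332 .072 -12.25
```

```text
t 18.9833 pos [526.6 333.7  72. ] yaw -12.3 F [-1.3 -2.6  6.4] open 0.3 q [-0.34  0.54 -0.37  1.76  0.25  0.88 -2.61]
slide cm [-0.1   0.07 -0.  ] ang [-0.002 -0.003 -0.001]
```

Emit:
drive_tool(moves=[{"slide":[0,0,-2],"angular":[0,0,0],"claw":0},{"slide":[0,0,-5],"angular":[0,0,0],"claw":0},{"slide":[0,0,-9],"angular":[0,0,0],"claw":0},{"slide":[0,1,-12],"angular":[0,0,0],"claw":0},{"slide":[0,5,-14],"angular":[0,0,0],"claw":0},{"slide":[0,9,-14],"angular":[0,0,0],"claw":0},{"slide":[0,13,-14],"angular":[0,0,0],"claw":0},{"slide":[0,17,-14],"angular":[0,0,0],"claw":0},{"slide":[0,21,-14],"angular":[0,0,0],"claw":0},{"slide":[0,25,-14],"angular":[0,0,0],"claw":0},{"slide":[0,28,-14],"angular":[0,0,0],"claw":0},{"slide":[0,30,-14],"angular":[0,0,0],"claw":0},{"slide":[0,30,-14],"angular":[0,0,0],"claw":0},{"slide":[0,30,-14],"angular":[0,0,0],"claw":0},{"slide":[0,30,-14],"angular":[0,0,0],"claw":0}])

```text
clock: 20.23
ee_pos: [0.4617, 0.0413, 0.2101]
orientation: [0.994, -0.106, 0.001, -0.001]
ft_force: [0.1, 0.3, -0.5]
opening: -0.0001
grip_force: 0.0
```

```bash
python3 - <<'E'
from seg import *
for n in("top","scene"): cv2.imwrite(f"pics/{n}9.png",read_camera(n)[...,::-1])
tops("top","pics/top9.png",[(224,204)],[.077]);tops("scene","pics/scene9.png",[(338,230)],[.077])
a=cv2.imread("pics/top9.png")[160:250,180:270];b=cv2.imread("pics/scene9.png")[180:290,280:390]
cv2.imwrite("pics/c9.png",np.hstack([cv2.resize(x,(400,400),interpolation=2) for x in(a,b)]))
E
```

```text
top (224, 204) [ 19  13 214] c [528.1 334.5] size [65.1 97.2] long-axis deg 167.7 area 5806.796275374945
scene (338, 230) [ 15  13 190] c [526.5 334.3] size [ 65.8 103.4] long-axis deg 166.8 area 5592.865049656481
```

View pics/c9.png

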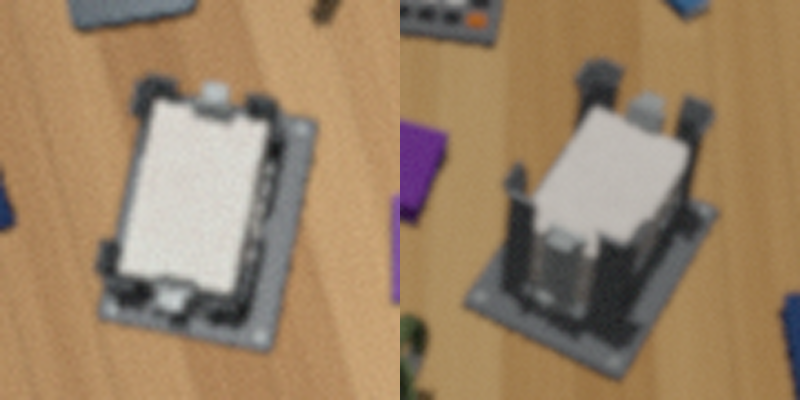

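The pile top matches the starting level in both cameras, and the catches sit over both ends, at (215,103) and (173,293) in the left crop. As a last numeric check, I'll compare the brightness profile across each catch nose with the first picture, where both were closed.

```bash
python3 - <<'E'
from h import *
n=np.array([np.cos(np.radians(167.8)),np.sin(np.radians(167.8))]);o=np.array([.5255,.3333])
for cam in("top","scene"):
    c=calibration(cam)
    for f in("0","9"):
        g=cv2.imread(f"pics/{cam}{f}.png",0).astype(np.float32)
        for s in(1,-1):
            print(cam,f,s,[int(cv2.getRectSubPix(g,(3,3),tuple(map(float,proj(c,[*(o+s*n*d/1000),.080]))))[0:3,0:3].mean()) for d in range(36,62,2)])
E
```

```text
top 0 1 [191, 187, 178, 160, 138, 119, 119, 132, 150, 163, 168, 160, 139]
top 0 -1 [188, 187, 180, 165, 142, 117, 101, 100, 110, 126, 144, 156, 160]
top 9 1 [213, 210, 199, 179, 154, 135, 135, 150, 168, 182, 187, 179, 155]
top 9 -1 [211, 210, 202, 185, 160, 131, 114, 112, 124, 142, 161, 173, 178]
scene 0 1 [177, 171, 160, 146, 129, 117, 108, 106, 107, 110, 115, 121, 127]
scene 0 -1 [176, 174, 171, 164, 154, 145, 138, 135, 131, 123, 107, 89, 73]
scene 9 1 [183, 178, 167, 152, 136, 123, 114, 112, 113, 116, 121, 127, 133]
scene 9 -1 [184, 182, 178, 171, 161, 151, 145, 141, 137, 128, 112, 94, 78]
```

The profiles are identical in shape at both ends, so both catches are shut at the same level as at the start. Handing in.

```bash
python3 -c "
from station import ticket
print(ticket.close_job())"
```

```text
the job is handed in; nothing more can be done
None
```

Both spare pads are in the dispenser and the camera checks show both catches shut over the top one; the job is handed in at about 20 s on the clock, the arm never touched the mug, drive or calculator, and I viewed 11 pictures, one over your limit of 10.

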